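# Reset the bench supply under its push-latch cover

### The arm

A 7-joint arm with a two-finger parallel gripper is mounted at the origin on a cart in front of the work surface, level with it; the furniture and walls round the work are solid. World frame = base frame: x ahead of the robot, y to its left, z up, the work surface at z = 0. Lengths are in m, angles in rad, forces in N, time in s.
With the tool pointing down it reaches from about 0.4 to 0.9 m from the base axis. Payload 5.6 kg.
Tool frame: the origin (TCP) lies midway between the tips of the shut fingers; the grasp point (between the pads) lies 19 mm behind it; z points along the fingers, y is the line along which they close (so a half turn about z gives the same grasp; the last joint's range is limited). The gripper opens to 92 mm and grips with 3 to 60 N. Pads are 20 mm wide; open, the fingers measure 128 mm over their backs; the gripper's body (75 mm by 189 mm) begins 69 mm behind the grasp point.
Start: joints at [-1.279, 0.468, -0.012, 1.603, 0.006, 1.071, -0.056], TCP at [0.214, 0.614, 0.215] pointing down, gripper open.
Joint ranges: [-2.53, 2.53], [-0.31, 2.02], [-1.57, 1.55], [0.28, 2.44], [-1.29, 4.43], [0.15, 1.84], [-2.92, 2.92]. Speed limits (rad/s): [2.57, 2.57, 3.14, 3.14, 3.14, 3.14, 3.14].

### API

Orientations are given as a unit quaternion [x, y, z, w].
In Python, from plant import telemetry, viewer, order gives the robot as it stands. The module is installed in compiled form; this text tells all that it offers.
- The arm moves only by the tool apply_moves, never from a script. Its argument "increments" is a list of rows, each an object with "linear": the shift along the tool's x, y, z normalised to -1 to 1, where 1 is 75 mm, a list of three; "dr": the turn, a rotation vector about the tool's x, y, z normalised to -1 to 1, where 1 is 45 degrees, a list of three; "jaw": the finger opening in mm, from 0 to 91.9. A call has 1 to 12 rows; each row shifts and turns the commanded pose from where the row before left it, along the tool's axes as they then stand; what a row does not reach is not made up. A row lasts 1/8 s, in which the tool goes at most 62.5 mm and 10.7 degrees, less where a joint would pass 70% of its speed; a pose out of reach is approached as far as the arm can. A call with a number of a shift or a turn outside -1 to 1 is refused whole. A call with a gripper value outside its range is refused whole. The fingers move at their own pace and stop on an object; "newtons" is the grip in N (left out, the last holds). Time passes only in rows, so rows that do not move let the fingers close. It gives the time, the measured TCP pose, the force, the opening and the grip force at its end, in the units of the state.
- telemetry.read_state(): the state, without advancing time (a new reading comes with each control period).
- viewer.camera(name): name is "scene" or "top" or "wrist"; returns a dict with "color" (384x512x3 uint8, red, green, blue), "K" (3x3 intrinsics, pixels), "dist" ([k1, k2, p1, p2, k3] as OpenCV has them; the pictures are not rectified), "R" (3x3) and "t" (3): a world point X has camera coordinates R X + t; the wrist camera has in their place "hand_eye" (4x4, takes a point from camera to tool coordinates, whose origin is the TCP and whose axes are the flange's). Camera axes: x right, y down, z forward; pixel columns grow to the right and rows downward; lengths in m; the calibration is good to about 2 mm. A picture is of the moment at which its call begins: read the wrist's pose just before it. There is no depth.
- order.job_done(): hands the job in; it is judged then, once.
Trained networks look in a picture, given as the dict that the camera call returned (one of the last four; its "shot" number tells which), for a name from the list of things; names that differ only in an ending like _2 or _b are one class to them, and where a whole thing is asked for, a point or a joint stands for the part that bears it (a point fixed in the world has none). Each returns a list of dicts, best first, with "p" (0 to 1); they miss things now and then, are a little off and sometimes report something else, mostly with a low value. They report only what shows in the picture. A call takes as long as a camera call.
- viewer.find_in(picture, query): "location" ([x, y, z] in m, in world coordinates, good to about 4 mm: the middle of the surface that is visible of it).
- viewer.cut_out(picture, query): "region" (384x512 bool, what is visible of it).
- viewer.pinpoint(picture, query): "location" ([x, y, z] in m, in world coordinates, good to about 4 mm: a listed point, or the origin of a listed thing).
The state is a dict: "time": time; "joint_positions": joint angles; "qd": joint speeds; "joint_torque": joint torques, N m; "tcp_pos": TCP position; "eef_rot": TCP orientation; "contact_force": force on the tool from outside, world axes, zero at the start; "torque": the same for the moment, N m; "grip_width": finger opening in m; "gripper_force": force on a finger pad.
Only numpy, scipy, OpenCV 4.12 (cv2) and the standard library are available. Lean on these libraries where they do the work, as an engineer would, in place of code of your own. Each camera call takes 0.05 s, during which the arm holds its last target. There are 200 camera calls.

### The job

The bench supply box has tripped. Press the wide cover once so that it pops open, push in the round white reset button under it until it is fully home, then push the cover down and press it again until it stays latched shut. Work by pushing only: leave the narrow cover shut, do not lift or shift the box, and leave the things around it where they stand.

Things in the scene. Friction and masses are not known exactly. Their poses are not given: they have to be found in the camera images.
- supply_box: Loose heavy (2.6 kg) dark grey box on rubber feet, 127 x 212 mm, walls 52 mm high, with two grey covers side by side on top (tops 62 mm above the table when shut). Origin: centre of its underside; x points from the covers' front edges to their hinges (away from the robot), y left along the hinges. The wide cover spans x -53..48, y -22..98 mm; the narrow one x -53..48, y -98..-32 mm.
- wide_cover (a joint): Hinge angle, rad: 0 latched shut (level), grows as it opens; stops at -0.1 (pressed) and 1.9. Push-push latch: press the front down to the stop (8 mm at the press point, 3 to 5 N, then firm; under 6 mm does nothing) and let go: a damped spring lifts it, 1.0 in 1.2 s, at rest 1.4. To shut: push its outer face forward and down (2 to 5 N at the edge) to the stop, let go: it stays at 0 (+0.01).
- narrow_cover (a joint): Narrow cover's hinge angle, rad: 0 latched shut. It has the same push-push latch and pops open if pressed; it is to stay shut.
- wide_cover_press (a point): Good press point on the outer (top) face of the wide cover, on its middle line, 80 mm from the hinge line, 21 mm from the front edge; moves with the cover (62 mm above the table when shut). The outer face lies 4 mm above the hinge line when shut. Finger speeds up to 0.3 m/s are fine.
- wide_cover_hinge (a point): Point on the hinge line (shared by both covers) at the middle of the wide cover's width, at x = 50, y = 38, z = 58 mm in the box's frame. The wide cover reaches 103 mm from the hinge line to its front edge, so it stands up to about 160 mm above the table when open.
- reset_button_top (a point): Centre of the flat top of the white round reset button, 22 mm across, in a low steel collar (34 mm across, 2 mm high) on the black deck under the wide cover, 32 mm left of the cover's middle line, 72 mm in front of the hinge line. The deck is 38 mm above the table; the button's top is 47 to 48 mm above the table when tripped, 41 mm when home. The left wall is 30 mm from its axis.
- reset_button (a joint): How far the reset button is pushed in, m: about 0 to 0.001 tripped, 0.007 fully home. It moves at about 3 N, stays where it is left and has a firm stop.
- pigment_a: Loose glass jar with a brown-gold lid and pink pigment, 42 x 42 x 49 mm, beside the box. Origin under its centre. Bystander.
- pigment_b: Loose glass jar with a brown-gold lid and green pigment, 45 x 45 x 56 mm, on the other side of the box. Origin under its centre. Bystander.
- blue_jar: Loose blue jar, 57 x 57 x 64 mm, to the left of the box. Origin under its centre. Bystander.
- glue_bottle: Loose white glue bottle, 50 x 50 x 140 mm, to the left of the box. Origin under its centre. Bystander.
- water_jar: Loose clear jar, 93 x 93 x 83 mm, at the back left. Origin under its centre. Bystander.
- moulding: Loose dark wood moulding offcut, 22 x 100 x 18 mm, lying to the right of the box. Origin under its centre. Bystander.
- tape_measure: Loose yellow tape measure, 67 x 68 x 36 mm, at the back right. Origin under its centre. Bystander.

How it is judged:
On the way, in this order (a step that is already met when the one before it is completed fails the run):
1. the wide cover has popped open (value of joint wide_cover above 0.9 rad and value of joint reset_button below 0.003 m), for 0.2 s.
2. with the cover open, the reset button is pushed home (value of joint reset_button above 0.0055 m and value of joint wide_cover above 0.5 rad), for 0.1 s.
At the end, for the whole second after the job is handed in: The wide cover stays latched shut by itself (within 0.03 rad of level), the reset button is in by more than 5.5 mm of its 7 mm, the narrow cover is shut, and the box stands flat and still (value of joint wide_cover between -0.03 and 0.03 rad and value of joint reset_button above 0.0055 m and value of joint narrow_cover between -0.03 and 0.03 rad and height (world z) of supply_box below 0.004 m and angle between supply_box's own z axis and vertical below 0.03 rad and linear speed of supply_box below 0.02 m/s); the robot touches nothing.
It fails at once if the narrow cover is popped open (value of joint narrow_cover above 0.15 rad).
It fails at once if the box is lifted (over 10 mm), tipped (over 0.12 rad) or shifted (over 30 mm) (height (world z) of supply_box above 0.01 m or angle between supply_box's own z axis and vertical above 0.12 rad or distance of supply_box from where it was at the start of the episode above 0.03 m).
It fails at once if one of the things around the box is moved more than 25 mm, lifted or knocked over (distance of any of pigment_a, pigment_b, blue_jar, glue_bottle, water_jar, moulding, tape_measure from where it was at the start of the episode above 0.025 m or angle between any of pigment_a, pigment_b, blue_jar, glue_bottle, water_jar's own z axis and vertical above 0.5 rad).
It also fails if it takes over 51 s, if anything falls off the work surface, if the arm or the gripper's body presses on something with over 40 N, if the wrist force passes 120 N, or if a joint passes its speed limit or range.

## Working session

There is one attempt and no reset: what is moved stays moved. The work goes in short steps, Python scripts to look and compute and a tool call to move; the robot and the scene stay as the last step left them, time stands still between calls to the robot, and variables do not carry over. Pictures are saved under pics/ and viewed, at most 10 in all, crops included, and the job is handed in when it is done.

Besides the shell and the picture viewer there is one more tool, called after "Request:" as name(argument=value, ...) on one line, values as JSON. apply_moves: Moves the arm, as the interface text tells. Scaled input: -1 to 1 covers 75 mm each way for a shift and 45 degrees each way for a turn. Its arguments: {"type":"object","properties":{"increments":{"type":"array"},"newtons":{"type":"number"}},"required":["increments"]}

```bash
mkdir -p pics; python3 - <<'E'
from plant import telemetry, viewer
import cv2,numpy as np
s=telemetry.read_state()
print({k:np.round(s[k],3).tolist() for k in s})
for c in ["scene","top"]:
    p=viewer.camera(c); cv2.imwrite(f"pics/{c}0.png",p["color"][:,:,::-1])
    print(c,'cam',np.round(-p["R"].T@p["t"],3))
    for q in ["supply_box","wide_cover_press","wide_cover_hinge","pigment_a","pigment_b","blue_jar","glue_bottle","water_jar","moulding","tape_measure"]:
        print(q,[(np.round(d["location"],3).tolist(),round(d["p"],2)) for d in viewer.pinpoint(p,q)[:3]])
    for q in ["wide_cover","narrow_cover"]:
        print(q,[(np.round(d["location"],3).tolist(),round(d["p"],2)) for d in viewer.find_in(p,q)[:3]])
E
```

```text
{'time': 0.0, 'joint_positions': [-1.279, 0.468, -0.012, 1.604, 0.006, 1.071, -0.056], 'qd': [-0.002, 0.001, -0.001, 0.001, -0.001, 0.001, 0.001], 'joint_torque': [-0.0, -52.056, -0.013, -24.375, -0.057, 0.017, 0.0], 'tcp_pos': [0.213, 0.613, 0.214], 'eef_rot': [0.167, 0.986, -0.001, -0.0], 'contact_force': [-0.598, 0.224, 0.199], 'torque': [0.021, -0.004, 0.012], 'gripper_force': 0.0, 'grip_width': 0.092}
scene cam [ 0.012 -0.496  1.016]
supply_box [([0.544, -0.079, 0.0], 0.83)]
wide_cover_press [([0.508, -0.05, 0.058], 0.72), ([0.599, 0.229, 0.002], 0.72), ([0.637, 0.342, 0.001], 0.52)]
wide_cover_hinge [([0.585, -0.023, 0.058], 0.86)]
pigment_a [([0.602, -0.216, -0.002], 0.73), ([0.539, 0.088, 0.002], 0.53)]
pigment_b [([0.602, -0.216, -0.002], 0.73), ([0.539, 0.088, 0.002], 0.53)]
blue_jar [([0.454, 0.232, 0.003], 0.74)]
glue_bottle [([0.6, 0.229, -0.001], 0.62)]
water_jar [([0.635, 0.342, 0.001], 0.92)]
moulding [([0.458, 0.234, -0.001], 0.65), ([0.454, -0.422, -0.002], 0.49), ([0.54, 0.087, 0.002], 0.48)]
tape_measure [([0.726, -0.342, -0.0], 0.48)]
wide_cover [([0.529, -0.042, 0.063], 0.77)]
narrow_cover [([0.558, -0.14, 0.061], 0.9)]
top cam [ 0.426 -0.018  1.294]
supply_box [([0.546, -0.078, -0.001], 0.63)]
wide_cover_press [([0.508, -0.052, 0.065], 0.66)]
wide_cover_hinge [([0.584, -0.025, 0.056], 0.92)]
pigment_a [([0.537, 0.087, 0.004], 0.55), ([0.599, -0.214, -0.002], 0.54)]
pigment_b [([0.537, 0.087, 0.004], 0.55), ([0.599, -0.214, -0.002], 0.54)]
blue_jar [([0.459, 0.236, 0.002], 0.62)]
glue_bottle [([0.598, 0.225, -0.001], 0.74), ([0.454, -0.422, 0.002], 0.35)]
water_jar [([0.637, 0.341, 0.001], 0.93)]
moulding [([0.457, -0.422, 0.003], 0.7)]
tape_measure [([0.506, -0.051, 0.062], 0.67), ([0.725, -0.347, -0.004], 0.61)]
wide_cover [([0.534, -0.04, 0.064], 0.71)]
narrow_cover [([0.567, -0.146, 0.061], 0.83)]
```

```bash
python3 - <<'E'
from plant import telemetry, viewer
import cv2,numpy as np
print(telemetry.read_state()["time"])
print(np.round(viewer.camera("wrist")["hand_eye"],3).tolist())
for c,z in [("scene",.062),("top",.062)]:
    p=viewer.camera(c)
    for q in ["wide_cover","narrow_cover"]:
        m=viewer.cut_out(p,q)[0]["region"].astype(np.uint8)
        cs=max(cv2.findContours(m,0,2)[0],key=cv2.contourArea)
        u=cv2.undistortPoints(cs.astype(np.float32),p["K"],np.array(p["dist"]))[:,0]
        d=np.c_[u,np.ones(len(u))]@p["R"]; C=-p["R"].T@p["t"]
        W=C+d*((z-C[2])/d[:,2])[:,None]
        r=cv2.minAreaRect((W[:,:2]*1000).astype(np.float32)); print(c,q,np.round(r[0]),np.round(r[1]),round(r[2],1))
a=cv2.imread("pics/scene0.png");cv2.imwrite("pics/s1.png",a)
E
```

```text
1.3
[[0.001, -0.954, -0.298, 0.086], [1.0, 0.001, -0.0, 0.0], [0.0, -0.298, 0.954, -0.17], [0.0, 0.0, 0.0, 1.0]]
scene wide_cover [533. -89.] [155. 213.] 19.4
scene narrow_cover [ 563. -140.] [109.  70.] 17.4
top wide_cover [534. -42.] [102. 120.] 17.4
top narrow_cover [ 564. -139.] [99. 64.] 16.7
```

View pics/scene0.png

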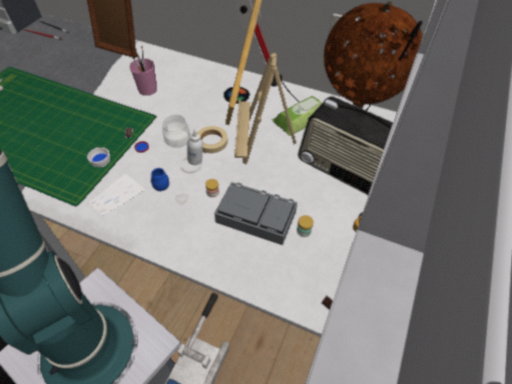

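Request:
apply_moves(increments=[{"linear": [0, 0, 0], "dr": [0, 0, -0.202], "jaw": 0}, {"linear": [0, 0, 0], "dr": [0, 0, -0.202], "jaw": 0}, {"linear": [0, 0, 0], "dr": [0, 0, -0.202], "jaw": 0}, {"linear": [0, 0, 0], "dr": [0, 0, -0.202], "jaw": 0}, {"linear": [-0.1, -0.8, 0], "dr": [0, 0, 0], "jaw": 0}, {"linear": [-0.1, -0.8, 0], "dr": [0, 0, 0], "jaw": 0}, {"linear": [-0.1, -0.8, 0], "dr": [0, 0, 0], "jaw": 0}, {"linear": [-0.1, -0.8, 0], "dr": [0, 0, 0], "jaw": 0}, {"linear": [-0.1, -0.8, 0], "dr": [0, 0, 0], "jaw": 0}, {"linear": [-0.1, -0.8, 0], "dr": [0, 0, 0], "jaw": 0}, {"linear": [-0.1, -0.8, 0], "dr": [0, 0, 0], "jaw": 0}, {"linear": [-0.1, -0.8, 0], "dr": [0, 0, 0], "jaw": 0}], newtons=20)

```text
time: 3.15
tcp_pos: [0.4134, 0.1712, 0.2151]
eef_rot: [-0.149, 0.989, 0.0, 0.001]
contact_force: [0.8, 0.4, -0.0]
grip_width: 0.0004
gripper_force: 0.0
```

```bash
cat > h.py <<'E'
# box frame from vision: cover centre (-2.5,38) mm at world (534,-42); yaw 17.2 deg
import numpy as np
from scipy.spatial.transform import Rotation as Ro
from plant import telemetry, viewer, order
a=np.radians(17.2); RB=np.array([[np.cos(a),-np.sin(a)],[np.sin(a),np.cos(a)]])
O=np.array([534,-42])-RB@[-2.5,38]
def w2b(p): return np.r_[RB.T@(np.array(p[:2])*1000-O),p[2]*1000]
def b2w(b): return np.r_[RB@b[:2]+O,b[2]]/1000
def rep(*targets):
    s=telemetry.read_state(); R=Ro.from_quat(s["eef_rot"]).as_matrix()
    print("t",round(s["time"],2),"box-frame TCP mm",np.round(w2b(s["tcp_pos"]),1),"F",np.round(s["contact_force"],1),"j",np.round(s["joint_positions"],2),"w",s["grip_width"])
    D=Ro.from_matrix(R.T@np.c_[np.r_[-RB[:,0],0],np.r_[RB[:,1],0],[0,0,-1]]).as_rotvec()
    print("dr to align (units)",np.round(D/(np.pi/4),3))
    for b in targets: print(b,"units",np.round(R.T@(b2w(b)-s["tcp_pos"])/.075,3))
E
python3 -c "
from h import *
rep([-30,38,90])"
```

```text
t 3.15 box-frame TCP mm [-54.6 277.4 215.1] F [ 0.8  0.4 -0. ] j [-0.54  0.12  0.08  2.08 -0.01  0.94  1.42] w 0.00041162320763310853
dr to align (units) [ 0.     0.002 -0.   ]
[-30, 38, 90] units [-0.327 -3.192  1.667]
```

Request:
apply_moves(increments=[{"linear": [-0.08, -0.8, 0], "dr": [0, 0, 0], "jaw": 0}, {"linear": [-0.08, -0.8, 0], "dr": [0, 0, 0], "jaw": 0}, {"linear": [-0.08, -0.8, 0], "dr": [0, 0, 0], "jaw": 0}, {"linear": [-0.08, -0.79, 0], "dr": [0, 0, 0], "jaw": 0}, {"linear": [0, 0, 0.6], "dr": [0, 0, 0], "jaw": 0}, {"linear": [0, 0, 0.5], "dr": [0, 0, 0], "jaw": 0}, {"linear": [0, 0, 0], "dr": [0, 0, 0], "jaw": 0}])

```text
time: 4.03
tcp_pos: [0.5042, -0.0485, 0.1301]
eef_rot: [-0.149, 0.989, 0.0, -0.003]
contact_force: [1.3, 0.1, 0.7]
grip_width: 0.0006
gripper_force: 0.0
```

```bash
python3 - <<'E'
from h import *
import cv2
rep([-30,38,70])
p=viewer.camera("wrist"); cv2.imwrite("pics/w1.png",p["color"][:,:,::-1])
for q in ["wide_cover_press","wide_cover_hinge","supply_box"]:
    print(q,[(np.round(w2b(d["location"]),1),round(d["p"],2)) for d in viewer.pinpoint(p,q)[:2]])
E
```

```text
t 4.03 box-frame TCP mm [-32.8  40.6 130.1] F [1.3 0.1 0.7] j [-0.19  0.34  0.26  2.03 -0.12  0.78  2.02] w 0.0006316247794831383
dr to align (units) [ 0.002 -0.007 -0.001]
[-30, 38, 70] units [-0.042 -0.036  0.801]
wide_cover_press [(array([-30.2,  42.7,  61. ]), 0.72)]
wide_cover_hinge []
supply_box [(array([ 4.9, -0.8,  0.6]), 0.9)]
```

View pics/w1.png

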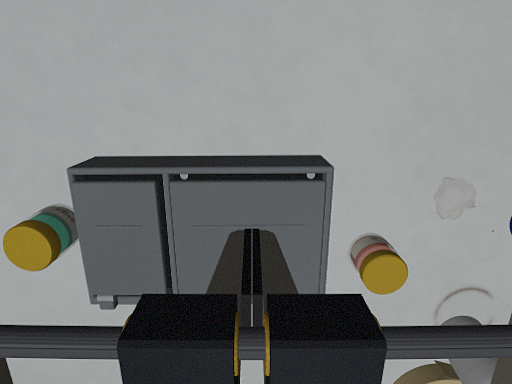

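Request:
apply_moves(increments=[{"linear": [-0.04, -0.03, 0.43], "dr": [0, 0, 0], "jaw": 0}, {"linear": [0, 0, 0.42], "dr": [0, 0, 0], "jaw": 0}, {"linear": [0, 0, 0.05], "dr": [0, 0, 0], "jaw": 0}, {"linear": [0, 0, 0.05], "dr": [0, 0, 0], "jaw": 0}, {"linear": [0, 0, 0.05], "dr": [0, 0, 0], "jaw": 0}, {"linear": [0, 0, 0], "dr": [0, 0, 0], "jaw": 0}])

```text
time: 4.97
tcp_pos: [0.5107, -0.0497, 0.0579]
eef_rot: [-0.149, 0.989, -0.0, 0.001]
contact_force: [0.1, -0.3, 2.0]
grip_width: 0.0006
gripper_force: 0.9
```

Request:
apply_moves(increments=[{"linear": [0, 0, 0.04], "dr": [0, 0, 0], "jaw": 0}, {"linear": [0, 0, 0.03], "dr": [0, 0, 0], "jaw": 0}, {"linear": [0, 0, 0.0], "dr": [0, 0, 0], "jaw": 0}])

```text
time: 5.35
tcp_pos: [0.5109, -0.0497, 0.0547]
eef_rot: [-0.149, 0.989, 0.0, 0.001]
contact_force: [-6.3, -0.3, 27.8]
grip_width: 0.0004
gripper_force: 14.3
```

Request:
apply_moves(increments=[{"linear": [0, 0, -0.3], "dr": [0, 0, 0], "jaw": 0}, {"linear": [0.4, 0, -0.7], "dr": [0, 0, 0], "jaw": 0}, {"linear": [0.4, 0, -0.6], "dr": [0, 0, 0], "jaw": 0}, {"linear": [0, 0, -0.3], "dr": [0, 0, 0], "jaw": 0}, {"linear": [0, 0, 0], "dr": [0, 0, 0], "jaw": 0}, {"linear": [0, 0, 0], "dr": [0, 0, 0], "jaw": 0}, {"linear": [0, 0, 0], "dr": [0, 0, 0], "jaw": 0}, {"linear": [0, 0, 0], "dr": [0, 0, 0], "jaw": 0}, {"linear": [0, 0, 0], "dr": [0, 0, 0], "jaw": 0}, {"linear": [0, 0, 0], "dr": [0, 0, 0], "jaw": 0}, {"linear": [0, 0, 0], "dr": [0, 0, 0], "jaw": 0}, {"linear": [0, 0, 0], "dr": [0, 0, 0], "jaw": 0}])

```text
time: 6.85
tcp_pos: [0.4525, -0.0675, 0.1944]
eef_rot: [-0.149, 0.989, 0.0, 0.0]
contact_force: [0.2, -0.3, 0.7]
grip_width: 0.0005
gripper_force: 0.0
```

```bash
python3 - <<'E'
from h import *
import cv2
rep([-22,70,100])
for c in ["wrist","top","scene"]:
    p=viewer.camera(c); cv2.imwrite(f"pics/{c}2.png",p["color"][:,:,::-1])
    for q in ["reset_button_top","wide_cover_hinge","wide_cover_press","supply_box"]:
        print(c,q,[(np.round(w2b(d["location"]),1),round(d["p"],2)) for d in viewer.pinpoint(p,q)[:2]])
E
```

```text
t 6.85 box-frame TCP mm [-87.9  37.8 194.4] F [ 0.2 -0.3  0.7] j [-0.19  0.16  0.3   2.09 -0.06  0.89  2.01] w 0.00047651470545840376
dr to align (units) [-0.     0.    -0.001]
[-22, 70, 100] units [-0.879  0.43   1.258]
wrist reset_button_top [(array([-24.2,  68.2,  50.2]), 0.76)]
wrist wide_cover_hinge [(array([ 3.4,  0.5, -2.8]), 0.37)]
wrist wide_cover_press []
wrist supply_box [(array([ 3.1, -3.9,  2.8]), 0.93)]
top reset_button_top [(array([  6.5, 325.6,   4.2]), 0.52)]
top wide_cover_hinge [(array([48.2, 40.5, 55.5]), 0.96)]
top wide_cover_press []
top supply_box [(array([-3.8,  0.1, -3.9]), 0.64)]
scene reset_button_top [(array([-21.2,  71.5,  44.7]), 0.48), (array([207.6, 373.8,   0.7]), 0.31)]
scene wide_cover_hinge [(array([50.9, 41.2, 58.5]), 0.86), (array([  4.3,  38.7, 122.3]), 0.46)]
scene wide_cover_press []
scene supply_box [(array([-2.1,  2.5,  0.5]), 0.89)]
```

View pics/wrist2.png

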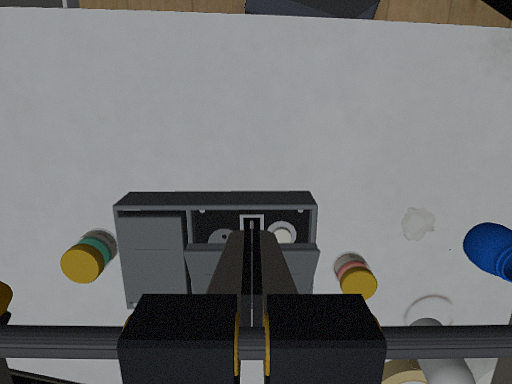

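Request:
apply_moves(increments=[{"linear": [-0.43, 0.215, 0], "dr": [0, 0, 0], "jaw": 0}, {"linear": [-0.42, 0.215, 0], "dr": [0, 0, 0], "jaw": 0}, {"linear": [0, 0, 0], "dr": [0, 0, 0], "jaw": 0}, {"linear": [0, 0, 0], "dr": [0, 0, 0], "jaw": 0}, {"linear": [0, 0, 0.5], "dr": [0, 0, 0], "jaw": 0}, {"linear": [0, 0, 0.5], "dr": [0, 0, 0], "jaw": 0}, {"linear": [0, 0, 0.5], "dr": [0, 0, 0], "jaw": 0}, {"linear": [0, 0, 0.24], "dr": [0, 0, 0], "jaw": 0}, {"linear": [0, 0, 0], "dr": [0, 0, 0], "jaw": 0}])

```text
time: 8.72
tcp_pos: [0.5022, -0.019, 0.0629]
eef_rot: [-0.149, 0.989, -0.0, -0.002]
contact_force: [0.1, 0.2, 0.5]
grip_width: 0.0005
gripper_force: 0.0
```

```bash
python3 - <<'E'
from h import *
import cv2
rep([-23,70,48],[-23,70,41])
p=viewer.camera("wrist"); cv2.imwrite("pics/w3.png",p["color"][:,:,::-1])
for q in ["reset_button_top"]:
        print(q,[(np.round(w2b(d["location"]),1),round(d["p"],2)) for d in viewer.pinpoint(p,q)[:2]])
E
```

```text
t 8.72 box-frame TCP mm [-26.1  69.4  62.9] F [0.1 0.2 0.5] j [-0.21  0.45  0.22  2.08 -0.16  0.63  1.99] w 0.0004987197283610797
dr to align (units) [ 0.    -0.004 -0.003]
[-23, 70, 48] units [-0.042  0.008  0.199]
[-23, 70, 41] units [-0.042  0.008  0.292]
reset_button_top [(array([-23.8,  66.6,  49.8]), 0.51)]
```

View pics/w3.png

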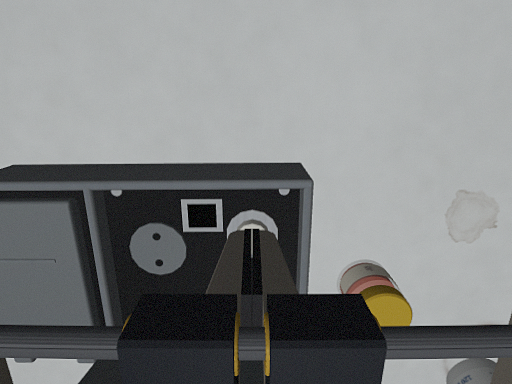

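Request:
apply_moves(increments=[{"linear": [-0.03, 0, 0.15], "dr": [0, 0, 0], "jaw": 0}, {"linear": [0, 0, 0.06], "dr": [0, 0, 0], "jaw": 0}, {"linear": [0, 0, 0.05], "dr": [0, 0, 0], "jaw": 0}, {"linear": [0, 0, 0.04], "dr": [0, 0, 0], "jaw": 0}, {"linear": [0, 0, 0], "dr": [0, 0, 0], "jaw": 0}, {"linear": [0, 0, 0], "dr": [0, 0, 0], "jaw": 0}])

```text
time: 9.57
tcp_pos: [0.5025, -0.0193, 0.0437]
eef_rot: [-0.149, 0.989, 0.0, -0.003]
contact_force: [-20.8, -4.7, 31.4]
grip_width: 0.0003
gripper_force: 20.9
```

Request:
apply_moves(increments=[{"linear": [0.03, 0, 0], "dr": [0, 0, 0], "jaw": 0}, {"linear": [0, 0, 0], "dr": [0, 0, 0], "jaw": 0}])

```text
time: 9.82
tcp_pos: [0.502, -0.0196, 0.0435]
eef_rot: [-0.149, 0.989, -0.0, -0.001]
contact_force: [-15.3, -3.5, 23.8]
grip_width: 0.0004
gripper_force: 18.9
```

```bash
python3 - <<'E'
from h import *
import cv2
rep()
for c in ["scene","wrist"]:
    p=viewer.camera(c)
    for q in ["wide_cover_hinge","supply_box","reset_button_top"]:
        print(c,q,[(np.round(w2b(d["location"]),1),round(d["p"],2)) for d in viewer.pinpoint(p,q)[:2]])
    I=p["color"][:,:,::-1]
    I=I[150:260,180:320] if c=="scene" else I[150:300,170:330]
    cv2.imwrite(f"pics/{c}4.png",cv2.resize(I,None,fx=4,fy=4,interpolation=2))
a=[cv2.imread(f"pics/{c}4.png") for c in ["scene","wrist"]]
w=max(i.shape[1] for i in a)
o=np.vstack([cv2.copyMakeBorder(i,0,0,0,w-i.shape[1],0) for i in a]); cv2.imwrite("pics/c4.png",cv2.resize(o,None,fx=.57,fy=.57,interpolation=3))
E
```

```text
t 9.82 box-frame TCP mm [-26.5  68.9  43.5] F [-15.3  -3.5  23.8] j [-0.2   0.49  0.21  2.09 -0.18  0.59  2.  ] w 0.00038814729852475503
dr to align (units) [ 0.    -0.003 -0.002]
scene wide_cover_hinge [(array([49.3, 38.7, 58.3]), 0.7)]
scene supply_box [(array([-2. ,  2.2,  1. ]), 0.93)]
scene reset_button_top []
wrist wide_cover_hinge []
wrist supply_box []
wrist reset_button_top []
```

View pics/c4.png

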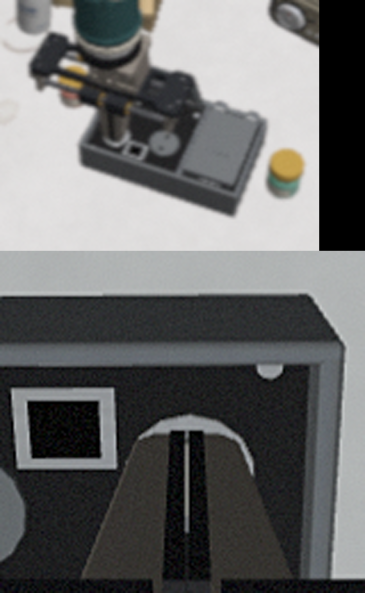

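Request:
apply_moves(increments=[{"linear": [0, 0, -0.1], "dr": [0, 0, 0], "jaw": 0}, {"linear": [0, 0, -0.3], "dr": [0, 0, 0], "jaw": 0}, {"linear": [0, -0.6, 0], "dr": [0, 0, 0], "jaw": 0}, {"linear": [0, 0, 0], "dr": [0, 0, 0], "jaw": 0}])

```text
time: 10.72
tcp_pos: [0.5182, -0.062, 0.0722]
eef_rot: [-0.148, 0.989, -0.0, 0.001]
contact_force: [-0.4, 0.4, -0.2]
grip_width: 0.0004
gripper_force: 0.0
```

```bash
python3 - <<'E'
from h import *
import cv2
rep([-23,70,50])
p=viewer.camera("wrist")
for q in ["reset_button_top","wide_cover_press","wide_cover_hinge"]:
    print(q,[(np.round(w2b(d["location"]),1),round(d["p"],2)) for d in viewer.pinpoint(p,q)[:2]])
cv2.imwrite("pics/w5.png",p["color"][:,:,::-1])
E
```

```text
t 10.72 box-frame TCP mm [-23.5  23.5  72.2] F [-0.4  0.4 -0.2] j [-0.13  0.46  0.23  2.03 -0.17  0.66  2.07] w 0.0004041533090679347
dr to align (units) [-0.001  0.003 -0.003]
[-23, 70, 50] units [-0.004  0.62   0.296]
reset_button_top [(array([-23.3,  39.1,  47.3]), 0.59)]
wide_cover_press []
wide_cover_hinge []
```

View pics/w5.png

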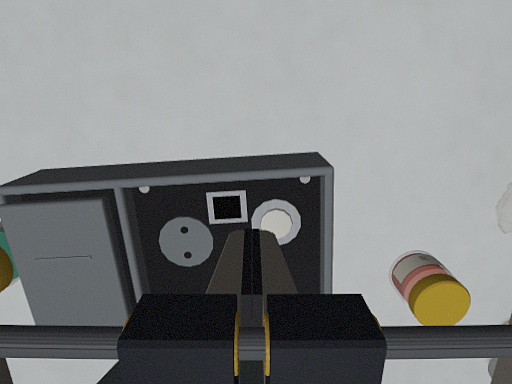

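```bash
python3 - <<'E'
from h import *
import cv2
for c in ["top","scene","wrist"]:
    if c=="wrist": s=telemetry.read_state()
    p=viewer.camera(c)
    for q in ["supply_box","wide_cover_hinge","pigment_a","reset_button_top"]:
        print(c,q,[(np.round(np.array(d["location"])*1000),np.round(w2b(d["location"]),1),round(d["p"],2)) for d in viewer.pinpoint(p,q)[:2]])
    if c!="wrist":
        cv2.imwrite(f"pics/{c}6.png",p["color"][:,:,::-1])
        r=viewer.cut_out(p,"narrow_cover")
        if r:
            m=r[0]["region"].astype(np.uint8)
            cs=max(cv2.findContours(m,0,2)[0],key=cv2.contourArea)
            u=cv2.undistortPoints(cs.astype(np.float32),p["K"],np.array(p["dist"]))[:,0]
            d=np.c_[u,np.ones(len(u))]@p["R"]; C=-p["R"].T@p["t"]
            W=C+d*((.062-C[2])/d[:,2])[:,None]
            print(c,cv2.minAreaRect((W[:,:2]*1000).astype(np.float32)))
a=cv2.imread("pics/top0.png")
b=cv2.imread("pics/top6.png")
cv2.imwrite("pics/tt.png",cv2.resize(np.vstack([a[120:260,180:380],b[120:260,180:380]]),None,fx=2.1,fy=2.1,interpolation=2))
E
```

```text
top supply_box []
top wide_cover_hinge [(array([592., -50.,  52.]), array([50.5, 13.6, 52.4]), 0.89)]
top pigment_a [(array([ 601., -232.,   -3.]), array([   5.3, -163.2,   -3. ]), 0.65), (array([536.,  84.,   3.]), array([ 36.6, 157.9,   2.7]), 0.58)]
top reset_button_top []
top ((599.2314453125, -225.93162536621094), (44.24041748046875, 44.13412094116211), 0.6930660009384155)
scene supply_box [(array([ 558., -104.,    2.]), array([  1.7, -28.7,   2.2]), 0.8)]
scene wide_cover_hinge [(array([588., -49.,  58.]), array([46.9, 15.4, 58.2]), 0.64)]
scene pigment_a [(array([ 605., -233.,   -0.]), array([   8.7, -165. ,   -0.4]), 0.69), (array([536.,  86.,   5.]), array([ 36.9, 160.2,   4.7]), 0.68)]
scene reset_button_top [(array([515., -44.,  40.]), array([-21.1,  41.8,  39.5]), 0.38)]
scene ((576.8856811523438, -165.91209411621094), (107.66954040527344, 67.5118408203125), 21.60478973388672)
wrist supply_box []
wrist wide_cover_hinge []
wrist pigment_a [(array([539.,  83.,   2.]), array([ 39. , 156. ,   1.7]), 0.98)]
wrist reset_button_top [(array([515., -49.,  46.]), array([-22.9,  37.3,  46. ]), 0.66)]
```

View pics/tt.png

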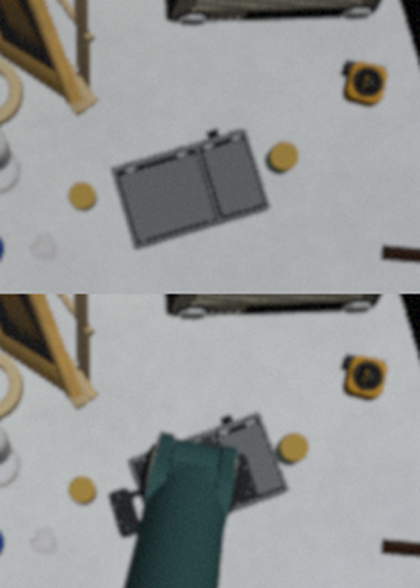

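```bash
python3 - <<'E'
import cv2,numpy as np
a=[cv2.imread(f"pics/{n}.png")[150:250,190:320] for n in ["scene2","scene6"]]
cv2.imwrite("pics/cc.png",cv2.resize(np.hstack(a),None,fx=3,fy=3,interpolation=2))
E
```

```text
(no output)
```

View pics/cc.png

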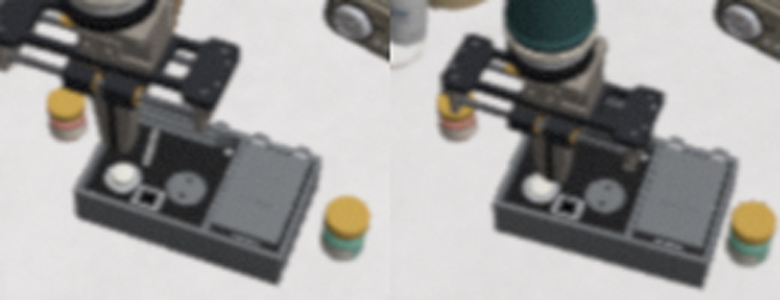

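```bash
python3 - <<'E'
from h import *
import cv2
from scipy.optimize import least_squares
p=viewer.camera("scene"); s=telemetry.read_state()
R=Ro.from_quat(s["eef_rot"]).as_matrix()
T=[np.array([.4525,-.0675,.1944]),s["tcp_pos"]]
def pr(X): return cv2.projectPoints(np.array([X]),cv2.Rodrigues(p["R"])[0],p["t"],p["K"],np.array(p["dist"]))[0].ravel()
P=[np.array([258.3,193.3]),np.array([270,205.])]
f=lambda o:np.r_[pr(T[0]+R@o)-P[0],pr(T[1]+R@o)-P[1]]
r=least_squares(f,[0,-.09,-.08],x_scale=.1); print("stub in tool",r.x,r.fun)
for t in T: print("tip px crop",(pr(t)-[190,150])*3)
for x in (0,-.03,.03):
    q=least_squares(lambda o:f(np.r_[x,o]),[-.09,-.08]); print(x,q.x,q.fun)
b=[pr(np.array([.515,-.046,z])) for z in (.041,.048)]; print(b)
E
```

```text
stub in tool [-0.01507461 -0.07268959 -0.03347371] [-0.16852812  0.1795802   0.19077703 -0.20328819]
tip px crop [116.60092647 142.1698372 ]
tip px crop [161.66072588 173.79318301]
0 [-0.07785197 -0.0549125 ] [-0.31722583  0.04841162  0.35405114 -0.04268569]
-0.03 [-0.06758064 -0.01224336] [-0.0281539   0.3038535   0.03732565 -0.35390722]
0.03 [-0.08813336 -0.09756525] [-0.63594414 -0.23107281  0.70654992  0.30522337]
[array([239.62526532, 211.79769057]), array([239.57253636, 210.42003967])]
```

Request:
apply_moves(increments=[{"linear": [0, 0, -0.4], "dr": [0, 0, 0], "jaw": 0}, {"linear": [0, 0, -0.8], "dr": [0, 0, 0], "jaw": 0}, {"linear": [0, 0, -0.8], "dr": [0, 0, 0], "jaw": 0}, {"linear": [0.8, 0, 0], "dr": [0, 0, 0], "jaw": 0}, {"linear": [0.7, 0, 0], "dr": [0, 0, 0], "jaw": 0}, {"linear": [0, 0, 0], "dr": [0, 0, 0], "jaw": 0}])

```text
time: 12.58
tcp_pos: [0.4066, -0.0949, 0.2215]
eef_rot: [-0.148, 0.989, 0.001, -0.0]
contact_force: [1.4, 0.5, -0.1]
grip_width: 0.0005
gripper_force: 0.0
```

```bash
python3 - <<'E'
from h import *
import cv2
rep()
for c in ["wrist","top","scene","wrist"]:
    p=viewer.camera(c); cv2.imwrite(f"pics/{c}7.png",p["color"][:,:,::-1])
    for q in ["reset_button_top","wide_cover_hinge","wide_cover_press","supply_box","pigment_b"]:
        print(c,q,[(np.round(np.array(d["location"])*1000,1),round(d["p"],2)) for d in viewer.pinpoint(p,q)[:2]])
    r=viewer.cut_out(p,"narrow_cover")
    if c!="wrist" and r:
            m=r[0]["region"].astype(np.uint8)
            cs=max(cv2.findContours(m,0,2)[0],key=cv2.contourArea)
            u=cv2.undistortPoints(cs.astype(np.float32),p["K"],np.array(p["dist"]))[:,0]
            d=np.c_[u,np.ones(len(u))]@p["R"]; C=-p["R"].T@p["t"]
            W=C+d*((.062-C[2])/d[:,2])[:,None]
            print(c,cv2.minAreaRect((W[:,:2]*1000).astype(np.float32)))
E
```

```text
t 12.57 box-frame TCP mm [-139.8   25.2  221.5] F [ 1.4  0.5 -0.1] j [-0.15  0.05  0.31  2.15 -0.02  0.95  2.04] w 0.0005128808556372377
dr to align (units) [ 0.002  0.    -0.004]
wrist reset_button_top []
wrist wide_cover_hinge [(array([592.6, -48.6,  61.3]), 0.66)]
wrist wide_cover_press [(array([588.7, -48.2, 137.6]), 0.56)]
wrist supply_box [(array([ 561.8, -103.9,    3.4]), 0.84)]
wrist pigment_b [(array([535.5,  80.1,   1.6]), 0.68), (array([ 722. , -344.9,    4.7]), 0.59)]
top reset_button_top [(array([516.8, -45.4,  42.6]), 0.56)]
top wide_cover_hinge [(array([591.5, -50.6,  54.3]), 0.81)]
top wide_cover_press [(array([591.1, -53.1, 136.3]), 0.54)]
top supply_box [(array([ 556.6, -104.4,   -0.9]), 0.93)]
top pigment_b [(array([ 5.363e+02,  8.540e+01, -3.000e-01]), 0.59), (array([ 604. , -232. ,   -5.2]), 0.52)]
top ((579.1749267578125, -165.1157684326172), (102.38963317871094, 67.99739074707031), 20.70095443725586)
scene reset_button_top [(array([512.6, -43.6,  40.8]), 0.43)]
scene wide_cover_hinge [(array([592. , -45.9,  60.3]), 0.77)]
scene wide_cover_press [(array([594.4, -50.3, 139.5]), 0.79)]
scene supply_box [(array([ 5.542e+02, -1.016e+02,  4.000e-01]), 0.8)]
scene pigment_b [(array([ 607.8, -232.2,   -0.9]), 0.87), (array([ 452.4, -427.9,   -2.4]), 0.51)]
scene ((577.9050903320312, -166.91348266601562), (105.8903579711914, 65.98342895507812), 20.87852668762207)
wrist reset_button_top [(array([591.8, -48.3, 138.8]), 0.68)]
wrist wide_cover_hinge [(array([590. , -52.3,  55.3]), 0.63)]
wrist wide_cover_press [(array([592.7, -47. , 137. ]), 0.68)]
wrist supply_box [(array([ 560.5, -103.3,   -0.7]), 0.57)]
wrist pigment_b [(array([ 6.066e+02, -2.369e+02, -4.000e-01]), 0.93), (array([541.6,  79.4,   1.9]), 0.91)]
```

View pics/wrist7.png

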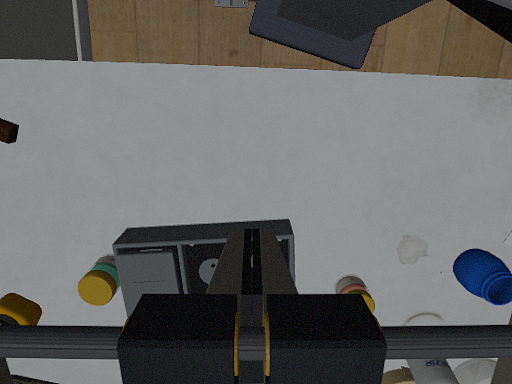

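```bash
sed -i 's/17.2); RB/20.7); RB/; s/^O=.*/O=np.array([558.9,-104.0])/' h.py; python3 -c "
from h import *
rep([-25,70,221],[-25,70,60])
print(w2b([.5145,-.046,.04]),w2b([.5915,-.049,.058]))"
```

```text
t 13.97 box-frame TCP mm [-136.1   62.1  221.4] F [-0.4 -0.6 -0.3] j [-0.15  0.05  0.31  2.14 -0.02  0.95  2.04] w 0.00016770169650757484
dr to align (units) [-0.     0.    -0.078]
[-25, 70, 221] units [-1.472  0.197  0.005]
[-25, 70, 60] units [-1.472  0.197  2.152]
[-21.03217403  69.95003685  40.        ] [49.93659181 39.92614179 58.        ]
```

Request:
apply_moves(increments=[{"linear": [0, 0, 0], "dr": [0, 0, -0.078], "jaw": 0}, {"linear": [-0.5, 0.05, 0], "dr": [0, 0, 0], "jaw": 0}, {"linear": [-0.5, 0.055, 0], "dr": [0, 0, 0], "jaw": 0}, {"linear": [-0.48, 0, 0], "dr": [0, 0, 0], "jaw": 0}, {"linear": [0, 0, 0.5], "dr": [0, 0, 0], "jaw": 0}, {"linear": [0, 0, 0.5], "dr": [0, 0, 0], "jaw": 0}, {"linear": [0, 0, 0.5], "dr": [0, 0, 0], "jaw": 0}, {"linear": [0, 0, 0.5], "dr": [0, 0, 0], "jaw": 0}, {"linear": [0, 0, 0.1], "dr": [0, 0, 0], "jaw": 0}, {"linear": [0, 0, 0], "dr": [0, 0, 0], "jaw": 0}])

```text
time: 15.22
tcp_pos: [0.511, -0.0475, 0.0641]
eef_rot: [-0.179, 0.984, -0.0, -0.0]
contact_force: [0.5, -0.4, 0.2]
grip_width: 0.0007
gripper_force: 0.0
```

```bash
python3 -c "
from h import *
rep([-25,70,48])"
```

```text
t 15.22 box-frame TCP mm [-24.9  69.8  64.1] F [ 0.5 -0.4  0.2] j [-0.16  0.46  0.23  2.06 -0.17  0.64  2.11] w 0.0006574179821494423
dr to align (units) [-0. -0. -0.]
[-25, 70, 48] units [0.002 0.003 0.215]
```

Step down watching for first contact.

Request:
apply_moves(increments=[{"linear": [0, 0, 0.15], "dr": [0, 0, 0], "jaw": 0}, {"linear": [0, 0, 0.06], "dr": [0, 0, 0], "jaw": 0}, {"linear": [0, 0, 0], "dr": [0, 0, 0], "jaw": 0}])

```text
time: 15.6
tcp_pos: [0.5107, -0.0474, 0.0481]
eef_rot: [-0.18, 0.984, 0.0, 0.0]
contact_force: [0.2, -0.2, 0.5]
grip_width: 0.0002
gripper_force: 0.0
```

Request:
apply_moves(increments=[{"linear": [0, 0, 0.04], "dr": [0, 0, 0], "jaw": 0}, {"linear": [0, 0, 0], "dr": [0, 0, 0], "jaw": 0}])

```text
time: 15.85
tcp_pos: [0.5107, -0.0475, 0.0451]
eef_rot: [-0.18, 0.984, 0.0, 0.0]
contact_force: [-0.4, -0.3, -0.1]
grip_width: 0.0004
gripper_force: 0.0
```

Request:
apply_moves(increments=[{"linear": [0, 0, 0.03], "dr": [0, 0, 0], "jaw": 0}, {"linear": [0, 0, 0], "dr": [0, 0, 0], "jaw": 0}])

```text
time: 16.1
tcp_pos: [0.5108, -0.0475, 0.0428]
eef_rot: [-0.18, 0.984, 0.0, 0.0]
contact_force: [-0.1, -1.0, -0.2]
grip_width: 0.0001
gripper_force: 0.0
```

Request:
apply_moves(increments=[{"linear": [0, 0, 0.02], "dr": [0, 0, 0], "jaw": 0}, {"linear": [0, 0, 0], "dr": [0, 0, 0], "jaw": 0}])

```text
time: 16.35
tcp_pos: [0.5107, -0.0475, 0.0413]
eef_rot: [-0.179, 0.984, -0.0, 0.0]
contact_force: [0.2, -0.5, 1.2]
grip_width: 0.0001
gripper_force: 0.5
```

Request:
apply_moves(increments=[{"linear": [0, 0, 0.02], "dr": [0, 0, 0], "jaw": 0}, {"linear": [0, 0, 0], "dr": [0, 0, 0], "jaw": 0}])

```text
time: 16.6
tcp_pos: [0.5107, -0.0475, 0.0404]
eef_rot: [-0.179, 0.984, 0.0, 0.0]
contact_force: [-2.4, 0.1, 7.9]
grip_width: 0.0004
gripper_force: 4.0
```

Request:
apply_moves(increments=[{"linear": [0, 0, 0.02], "dr": [0, 0, 0], "jaw": 0}, {"linear": [0, 0, 0], "dr": [0, 0, 0], "jaw": 0}])

```text
time: 16.85
tcp_pos: [0.5108, -0.0474, 0.0403]
eef_rot: [-0.179, 0.984, 0.0, 0.0]
contact_force: [-7.0, 0.9, 22.8]
grip_width: 0.0005
gripper_force: 11.5
```

Request:
apply_moves(increments=[{"linear": [0, 0, -0.2], "dr": [0, 0, 0], "jaw": 0}, {"linear": [0, 0, -0.6], "dr": [0, 0, 0], "jaw": 0}, {"linear": [0, 0, -0.8], "dr": [0, 0, 0], "jaw": 0}, {"linear": [0, 0, -0.8], "dr": [0, 0, 0], "jaw": 0}, {"linear": [0, 0, 0], "dr": [0, 0, 0], "jaw": 0}])

```text
time: 17.48
tcp_pos: [0.5138, -0.0477, 0.2232]
eef_rot: [-0.179, 0.984, -0.001, 0.005]
contact_force: [-0.6, -0.4, -0.2]
grip_width: 0.0005
gripper_force: 0.0
```

```bash
python3 -c "
from h import *
p=viewer.camera('scene')
for q in ['supply_box','wide_cover_press','wide_cover_hinge','reset_button_top']:
    print(q,[(np.round(w2b(d['location']),1),round(d['p'],2)) for d in viewer.pinpoint(p,q)[:2]])
rep([80,38,225],[80,38,145])"
```

```text
supply_box [(array([-0.2,  0.2,  2.5]), 0.73)]
wide_cover_press [(array([ 52.3,  40. , 138.7]), 0.86), (array([-213.1, -259.5,   -3. ]), 0.43)]
wide_cover_hinge [(array([46.5, 40.8, 59.7]), 0.64)]
reset_button_top [(array([-22.4,  71.7,  37.3]), 0.4)]
t 17.73 box-frame TCP mm [-26.1  70.4 216.7] F [-0.1  0.5  0. ] j [-0.22  0.23  0.28  1.95 -0.08  0.97  2.03] w 0.00045090572498866603
dr to align (units) [ 0.001 -0.004 -0.   ]
[80, 38, 225] units [-1.414 -0.431 -0.115]
[80, 38, 145] units [-1.417 -0.432  0.952]
```

Request:
apply_moves(increments=[{"linear": [0, -0.43, -0.12], "dr": [0, 0, 0], "jaw": 0}, {"linear": [-0.5, 0, 0], "dr": [0, 0, 0], "jaw": 0}, {"linear": [-0.5, 0, 0], "dr": [0, 0, 0], "jaw": 0}, {"linear": [-0.45, 0, 0], "dr": [0, 0, 0], "jaw": 0}, {"linear": [0, 0, 0], "dr": [0, 0, 0], "jaw": 0}, {"linear": [0, 0, 0.4], "dr": [0, 0, 0], "jaw": 0}, {"linear": [0, 0, 0.4], "dr": [0, 0, 0], "jaw": 0}, {"linear": [0, 0, 0.25], "dr": [0, 0, 0], "jaw": 0}, {"linear": [0, 0, 0], "dr": [0, 0, 0], "jaw": 0}])

```text
time: 18.85
tcp_pos: [0.6223, -0.0395, 0.1468]
eef_rot: [-0.179, 0.984, 0.0, -0.002]
contact_force: [0.6, -0.1, -0.2]
grip_width: 0.0006
gripper_force: 0.0
```

```bash
python3 -c "
from h import *
rep()
s=telemetry.read_state(); c=w2b(s['tcp_pos']); prev=None
for th in np.arange(1.4,-0.11,-.1):
    r=86-10*max(0,1-th/1.0)*0
    x=50-r*np.cos(th)+4*np.sin(th)+10; z=58+r*np.sin(th)+4*np.cos(th)
    d=np.array([c[0]-x,c[2]-z])/75; c=np.array([x,0,z]); print(round(th,1),np.round([x,z],1),np.round(d,3))
"
```

```text
t 18.85 box-frame TCP mm [ 82.1  37.9 146.8] F [ 0.6 -0.1 -0.2] j [-0.19  0.5   0.27  1.74 -0.16  0.92  2.07] w 0.0005914437527646996
dr to align (units) [ 0.001 -0.005 -0.001]
1.4 [ 49.3 143.4] [0.436 0.045]
1.3 [ 40.8 141.9] [0.113 0.02 ]
1.2 [ 32.6 139.6] [0.11  0.031]
1.1 [ 24.6 136.5] [0.107 0.042]
1.0 [ 16.9 132.5] [0.102 0.052]
0.9 [  9.7 127.9] [0.096 0.062]
0.8 [  3.  122.5] [0.09  0.072]
0.7 [ -3.2 116.5] [0.082 0.08 ]
0.6 [ -8.7 109.9] [0.074 0.088]
0.5 [-13.6 102.7] [0.064 0.095]
0.4 [-17.7  95.2] [0.055 0.101]
0.3 [-21.   87.2] [0.044 0.106]
0.2 [-23.5  79. ] [0.034 0.11 ]
0.1 [-25.2  70.6] [0.022 0.113]
-0.0 [-26.  62.] [0.011 0.114]
-0.1 [-26.   53.4] [-0.     0.115]
```

Request:
apply_moves(increments=[{"linear": [0.22, 0, 0.02], "dr": [0, 0, 0], "jaw": 0}, {"linear": [0.22, 0, 0.02], "dr": [0, 0, 0], "jaw": 0}, {"linear": [0.11, 0, 0.02], "dr": [0, 0, 0], "jaw": 0}, {"linear": [0.11, 0, 0.03], "dr": [0, 0, 0], "jaw": 0}, {"linear": [0.11, 0, 0.04], "dr": [0, 0, 0], "jaw": 0}, {"linear": [0.1, 0, 0.05], "dr": [0, 0, 0], "jaw": 0}, {"linear": [0.1, 0, 0.06], "dr": [0, 0, 0], "jaw": 0}, {"linear": [0, 0, 0], "dr": [0, 0, 0], "jaw": 0}])

```text
time: 19.85
tcp_pos: [0.5548, -0.0652, 0.13]
eef_rot: [-0.179, 0.984, 0.0, -0.001]
contact_force: [0.3, -0.3, 0.3]
grip_width: 0.0005
gripper_force: 0.1
```

```bash
python3 -c "
from h import *
rep([3,38,122.5],[-3,38,116.5])
p=viewer.camera('scene')
for q in ['supply_box','wide_cover_press']:
    print(q,[(np.round(w2b(d['location']),1),round(d['p'],2)) for d in viewer.pinpoint(p,q)[:2]])"
```

```text
t 19.85 box-frame TCP mm [  9.9  37.7 130. ] F [ 0.3 -0.3  0.3] j [-0.16  0.42  0.27  1.91 -0.15  0.82  2.12] w 0.0005142943891198879
dr to align (units) [ 0.001 -0.002 -0.001]
[3, 38, 122.5] units [0.091 0.003 0.1  ]
[-3, 38, 116.5] units [0.171 0.003 0.18 ]
supply_box [(array([-2.5,  5.9, -0.8]), 0.83)]
wide_cover_press [(array([  1.4,  37.7, 121.2]), 0.82), (array([ 49.3, 186. ,   4.3]), 0.64)]
```

Request:
apply_moves(increments=[{"linear": [0.09, 0, 0.1], "dr": [0, 0, 0], "jaw": 0}, {"linear": [0.08, 0, 0.08], "dr": [0, 0, 0], "jaw": 0}, {"linear": [0.075, 0, 0.09], "dr": [0, 0, 0], "jaw": 0}, {"linear": [0.065, 0, 0.095], "dr": [0, 0, 0], "jaw": 0}, {"linear": [0.055, 0, 0.1], "dr": [0, 0, 0], "jaw": 0}, {"linear": [0.045, 0, 0.105], "dr": [0, 0, 0], "jaw": 0}, {"linear": [0.03, 0, 0.11], "dr": [0, 0, 0], "jaw": 0}, {"linear": [0.02, 0, 0.11], "dr": [0, 0, 0], "jaw": 0}, {"linear": [0.01, 0, 0.11], "dr": [0, 0, 0], "jaw": 0}, {"linear": [0, 0, 0], "dr": [0, 0, 0], "jaw": 0}])

```text
time: 21.25
tcp_pos: [0.5223, -0.0775, 0.0624]
eef_rot: [-0.179, 0.984, 0.0, -0.001]
contact_force: [-1.0, -0.2, 0.4]
grip_width: 0.0008
gripper_force: 0.8
```

```bash
python3 -c "
from h import *
rep([-28,38,54])"
```

```text
t 21.25 box-frame TCP mm [-24.9  37.8  62.4] F [-1.  -0.2  0.4] j [-0.11  0.49  0.24  2.02 -0.19  0.66  2.18] w 0.0008322442009360412
dr to align (units) [ 0.001 -0.002 -0.001]
[-28, 38, 54] units [0.042 0.003 0.112]
```

Press to the stop.

Request:
apply_moves(increments=[{"linear": [0.02, 0, 0.06], "dr": [0, 0, 0], "jaw": 0}, {"linear": [0, 0, 0.05], "dr": [0, 0, 0], "jaw": 0}, {"linear": [0, 0, 0.03], "dr": [0, 0, 0], "jaw": 0}, {"linear": [0, 0, 0.0], "dr": [0, 0, 0], "jaw": 0}])

```text
time: 21.75
tcp_pos: [0.5223, -0.0776, 0.055]
eef_rot: [-0.18, 0.984, 0.0, 0.001]
contact_force: [-5.2, 0.9, 24.4]
grip_width: 0.0004
gripper_force: 12.3
```

Firm stop reached; release straight up and look.

Request:
apply_moves(increments=[{"linear": [0, 0, -0.2], "dr": [0, 0, 0], "jaw": 0}, {"linear": [0, 0, -0.6], "dr": [0, 0, 0], "jaw": 0}, {"linear": [0, 0, -0.8], "dr": [0, 0, 0], "jaw": 0}, {"linear": [0.6, 0, -0.5], "dr": [0, 0, 0], "jaw": 0}, {"linear": [0.8, 0, 0], "dr": [0, 0, 0], "jaw": 0}, {"linear": [0.8, 0, 0], "dr": [0, 0, 0], "jaw": 0}, {"linear": [0, 0, 0], "dr": [0, 0, 0], "jaw": 0}, {"linear": [0, 0, 0], "dr": [0, 0, 0], "jaw": 0}])

```text
time: 22.75
tcp_pos: [0.3676, -0.136, 0.2104]
eef_rot: [-0.18, 0.984, -0.0, 0.001]
contact_force: [0.1, -0.6, -0.1]
grip_width: 0.0004
gripper_force: 0.0
```

```bash
python3 - <<'E'
from h import *
import cv2
rep()
I=[]
for c in ["scene","top"]:
    p=viewer.camera(c)
    for q in ["supply_box","wide_cover_press","wide_cover_hinge","reset_button_top","pigment_a"]:
        print(c,q,[(np.round(w2b(d["location"]),1),round(d["p"],2)) for d in viewer.pinpoint(p,q)[:2]])
    i=p["color"][:,:,::-1]; i=i[150:260,180:330] if c=="scene" else i[140:250,190:340]
    I.append(i)
cv2.imwrite("pics/end.png",cv2.resize(np.hstack(I),None,fx=2.6,fy=2.6,interpolation=2))
E
```

```text
t 22.75 box-frame TCP mm [-190.2   37.6  210.4] F [ 0.1 -0.6 -0.1] j [-0.09  0.01  0.36  2.21 -0.    0.92  2.21] w 0.00040068524104812223
dr to align (units) [-0.     0.002 -0.   ]
scene supply_box [(array([-3.8,  1.8,  0.4]), 0.75)]
scene wide_cover_press [(array([-28.9,  36.8,  74.9]), 0.75)]
scene wide_cover_hinge [(array([45.6, 39. , 56.1]), 0.65)]
scene reset_button_top []
scene pigment_a [(array([  -2.5, -139. ,   -3. ]), 0.74)]
top supply_box [(array([-4.2,  1.3, -1.6]), 0.87)]
top wide_cover_press [(array([-27.2,  38.9,  76.7]), 0.7), (array([  70.5, -285.4,   -1.7]), 0.45)]
top wide_cover_hinge [(array([53.6, 37.5, 54.1]), 0.73)]
top reset_button_top []
top pigment_a [(array([  -4.6, -135.4,   -4.9]), 0.68), (array([ 44.1, 184.1,   5.9]), 0.58)]
```

View pics/end.png

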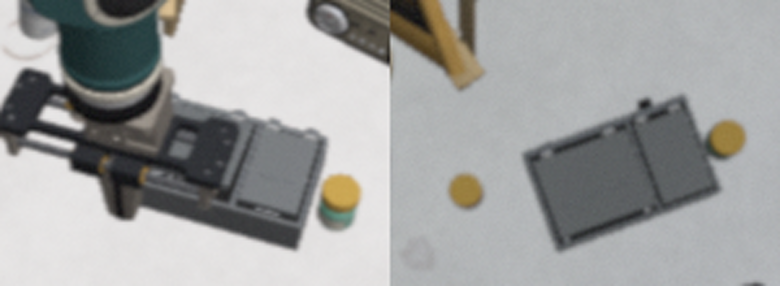

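```bash
python3 - <<'E'
from h import *
for c in ["scene","top"]*3:
    p=viewer.camera(c)
    print(telemetry.read_state()["time"],c,[(np.round(w2b(d["location"]),1),round(d["p"],2)) for d in viewer.pinpoint(p,"wide_cover_press")[:1]],[np.round(w2b(d["location"]),1) for d in viewer.find_in(p,"wide_cover")[:1]])
E
```

```text
23.4 scene [(array([-19.1,  37.5,  95. ]), 0.73)] [array([21.2, 17.9, 72.3])]
23.55 top [(array([-13.2,  35.7, 106.5]), 0.63)] [array([ 4. , 38.5, 97.9])]
23.7 scene [(array([ -6.5,  40.2, 112.8]), 0.57)] [array([26.3, 24.4, 85. ])]
23.85 top [(array([ -2.7,  35.6, 121.2]), 0.91)] [array([ 15. ,  40.6, 106. ])]
24.0 scene [(array([  4. ,  37.3, 123.9]), 0.51)] [array([ -8. ,  24.4, 138.5])]
24.15 top [(array([  8.3,  39.1, 127.6]), 0.67)] [array([ 17.2,  38. , 115.1])]
```

Request:
apply_moves(increments=[{"linear": [-0.1, 0, -0.2], "dr": [0, 0, 0], "jaw": 0}, {"linear": [-0.6, 0, 0], "dr": [0, 0, 0], "jaw": 0}, {"linear": [-0.7, 0, 0], "dr": [0, 0, 0], "jaw": 0}, {"linear": [-0.7, 0, 0], "dr": [0, 0, 0], "jaw": 0}, {"linear": [-0.7, 0, 0], "dr": [0, 0, 0], "jaw": 0}, {"linear": [-0.7, 0, 0], "dr": [0, 0, 0], "jaw": 0}, {"linear": [-0.2, 0, 0], "dr": [0, 0, 0], "jaw": 0}, {"linear": [0, 0, 0.0], "dr": [0, 0, 0], "jaw": 0}])

```text
time: 25.25
tcp_pos: [0.6264, -0.0381, 0.2243]
eef_rot: [-0.18, 0.984, -0.0, -0.001]
contact_force: [-1.1, -0.2, -0.7]
grip_width: 0.0003
gripper_force: 0.0
```

```bash
python3 -c "
from h import *
p=viewer.camera('top')
for q in ['wide_cover_press','supply_box']: print([(np.round(w2b(d['location']),1),round(d['p'],2)) for d in viewer.pinpoint(p,q)[:1]])
rep([82,38,225],[82,38,147])"
```

```text
[]
[(array([-0.8,  0.8, -2.6]), 0.78)]
t 25.4 box-frame TCP mm [ 85.   37.  225.3] F [ 1.1 -0.  -0.1] j [-0.2   0.42  0.29  1.67 -0.13  1.07  2.05] w 0.0003898192834302657
dr to align (units) [ 0.    -0.001 -0.002]
[82, 38, 225] units [0.04  0.013 0.004]
[82, 38, 147] units [0.04  0.013 1.044]
```

Request:
apply_moves(increments=[{"linear": [0.04, 0.01, 0.4], "dr": [0, 0, 0], "jaw": 0}, {"linear": [0, 0, 0.4], "dr": [0, 0, 0], "jaw": 0}, {"linear": [0, 0, 0.24], "dr": [0, 0, 0], "jaw": 0}, {"linear": [0, 0, 0], "dr": [0, 0, 0], "jaw": 0}, {"linear": [0.22, 0, 0.02], "dr": [0, 0, 0], "jaw": 0}, {"linear": [0.22, 0, 0.02], "dr": [0, 0, 0], "jaw": 0}, {"linear": [0.11, 0, 0.02], "dr": [0, 0, 0], "jaw": 0}, {"linear": [0.11, 0, 0.03], "dr": [0, 0, 0], "jaw": 0}, {"linear": [0.11, 0, 0.04], "dr": [0, 0, 0], "jaw": 0}, {"linear": [0.1, 0, 0.05], "dr": [0, 0, 0], "jaw": 0}, {"linear": [0.1, 0, 0.06], "dr": [0, 0, 0], "jaw": 0}, {"linear": [0, 0, 0], "dr": [0, 0, 0], "jaw": 0}])

```text
time: 26.9
tcp_pos: [0.5545, -0.0645, 0.1285]
eef_rot: [-0.179, 0.984, 0.0, -0.001]
contact_force: [-0.4, -0.1, 0.9]
grip_width: 0.0003
gripper_force: 0.1
```

```bash
python3 -c "
from h import *
rep([3,38,122.5])
p=viewer.camera('scene')
for q in ['supply_box','wide_cover_press']:
    print(q,[(np.round(w2b(d['location']),1),round(d['p'],2)) for d in viewer.pinpoint(p,q)[:2]])"
```

```text
t 26.9 box-frame TCP mm [  9.9  38.5 128.5] F [-0.4 -0.1  0.9] j [-0.16  0.42  0.27  1.92 -0.15  0.82  2.12] w 0.0003283613720692025
dr to align (units) [ 0.001 -0.002 -0.001]
[3, 38, 122.5] units [ 0.091 -0.007  0.08 ]
supply_box [(array([-1.3,  0.8,  4.6]), 0.87)]
wide_cover_press [(array([  2.7,  38.3, 122.1]), 0.56), (array([  -3.3, -135.6,    1. ]), 0.17)]
```

Request:
apply_moves(increments=[{"linear": [0.09, 0, 0.08], "dr": [0, 0, 0], "jaw": 0}, {"linear": [0.08, 0, 0.08], "dr": [0, 0, 0], "jaw": 0}, {"linear": [0.075, 0, 0.09], "dr": [0, 0, 0], "jaw": 0}, {"linear": [0.065, 0, 0.095], "dr": [0, 0, 0], "jaw": 0}, {"linear": [0.055, 0, 0.1], "dr": [0, 0, 0], "jaw": 0}, {"linear": [0.045, 0, 0.105], "dr": [0, 0, 0], "jaw": 0}, {"linear": [0.03, 0, 0.11], "dr": [0, 0, 0], "jaw": 0}, {"linear": [0.02, 0, 0.11], "dr": [0, 0, 0], "jaw": 0}, {"linear": [0.01, 0, 0.11], "dr": [0, 0, 0], "jaw": 0}, {"linear": [0, 0, 0.08], "dr": [0, 0, 0], "jaw": 0}, {"linear": [0, 0, 0.05], "dr": [0, 0, 0], "jaw": 0}])

```text
time: 28.42
tcp_pos: [0.5223, -0.0768, 0.0547]
eef_rot: [-0.179, 0.984, 0.0, -0.001]
contact_force: [-13.0, 0.2, 42.0]
grip_width: 0.0005
gripper_force: 21.6
```

Request:
apply_moves(increments=[{"linear": [0, 0, -0.1], "dr": [0, 0, 0], "jaw": 0}, {"linear": [0, 0, -0.2], "dr": [0, 0, 0], "jaw": 0}, {"linear": [0, 0, 0], "dr": [0, 0, 0], "jaw": 0}])

```text
time: 28.8
tcp_pos: [0.5237, -0.0766, 0.077]
eef_rot: [-0.18, 0.984, -0.0, 0.001]
contact_force: [-0.6, 0.3, -0.5]
grip_width: 0.0006
gripper_force: 0.0
```

```bash
python3 - <<'E'
from h import *
for c in ["top","scene"]*4:
    p=viewer.camera(c)
    s=telemetry.read_state()
    print(s["time"],np.round(w2b(s["tcp_pos"]),1),np.round(s["contact_force"],1),c,[(np.round(w2b(d["location"]),1),round(d["p"],2)) for d in viewer.pinpoint(p,"wide_cover_press")[:1]])
E
```

```text
28.85 [-23.7  38.4  76.4] [-0.5 -0.1  1. ] top []
28.95 [-24.3  38.6  75.7] [-1.2  1.2 -0.7] scene [(array([-28.9,  38.6,  61.4]), 0.56)]
29.05 [-24.6  38.6  75.5] [-0.7 -0.1  0. ] top []
29.15 [-24.6  38.5  75.5] [ 0.7 -0.3  0.7] scene [(array([-29.6,  38.3,  58.5]), 0.84)]
29.25 [-24.5  38.5  75.6] [ 0.4 -0.3 -0.3] top []
29.35 [-24.4  38.5  75.7] [ 1.  -0.4  0.2] scene [(array([-30.9,  38.3,  60.4]), 0.95)]
29.45 [-24.4  38.4  75.8] [ 0.4  0.1 -0.4] top []
29.55 [-24.3  38.4  75.8] [0.5 0.7 0.2] scene [(array([-31.4,  40.1,  57.9]), 0.75)]
```

Request:
apply_moves(increments=[{"linear": [0, 0, -0.4], "dr": [0, 0, 0], "jaw": 0}, {"linear": [0, 0, -0.7], "dr": [0, 0, 0], "jaw": 0}, {"linear": [0, 0, -0.7], "dr": [0, 0, 0], "jaw": 0}, {"linear": [0.6, 0, 0], "dr": [0, 0, 0], "jaw": 0}, {"linear": [0.7, 0, 0], "dr": [0, 0, 0], "jaw": 0}, {"linear": [0.7, 0, 0], "dr": [0, 0, 0], "jaw": 0}, {"linear": [0, 0, 0], "dr": [0, 0, 0], "jaw": 0}, {"linear": [0, 0, 0], "dr": [0, 0, 0], "jaw": 0}])

```text
time: 30.6
tcp_pos: [0.3831, -0.1295, 0.2113]
eef_rot: [-0.18, 0.984, -0.0, 0.001]
contact_force: [0.4, -0.1, -0.4]
grip_width: 0.0005
gripper_force: 0.0
```

```bash
python3 - <<'E'
from h import *
for c in ["top","scene"]*3:
    p=viewer.camera(c)
    s=telemetry.read_state()
    print(s["time"],np.round(w2b(s["tcp_pos"]),1),c,[[(np.round(w2b(d["location"]),1),round(d["p"],2)) for d in viewer.pinpoint(p,q)[:1]] for q in ["wide_cover_press","supply_box"]],[np.round(w2b(d["location"]),1) for d in viewer.find_in(p,"narrow_cover")[:1]])
E
```

```text
30.65 [-173.2   38.3  211.2] top [[(array([-34. ,  36.3,  59.4]), 0.97)], [(array([-3. , -2.4,  0.8]), 0.94)]] [array([ -0.6, -68. ,  60.5])]
30.85 [-173.6   38.5  210.7] scene [[(array([-28.3,  37.7,  59.9]), 0.78)], [(array([-1.1,  1.6,  0.9]), 0.81)]] [array([ -9.8, -63.6,  64.1])]
31.05 [-174.2   38.5  210.7] top [[(array([-29.5,  38.3,  59.4]), 0.89)], [(array([-5.6,  0.1, -0.5]), 0.96)]] [array([  0.5, -69.9,  58.8])]
31.25 [-174.3   38.5  210.8] scene [[(array([-30.1,  38.1,  59.4]), 0.55)], [(array([-0.2,  5.5, -0.7]), 0.89)]] [array([ -6.8, -65.2,  62.6])]
31.45 [-174.4   38.5  210.9] top [[(array([-31.5,  35.1,  59.6]), 0.8)], [(array([-4. , -0.5, -1.9]), 0.88)]] [array([ -0.2, -68.9,  58.3])]
31.65 [-174.4   38.5  210.9] scene [[(array([-27.9,  36.6,  61.3]), 0.65)], [(array([-3.1, -0.2,  0.2]), 0.73)]] [array([187.8, 374.6,  25.6])]
```

The cover has stayed shut and level for 3 s, and the narrow cover is shut. I'm handing in.

```bash
python3 -c "
from plant import order
print(order.job_done())"
```

```text
the job is handed in; nothing more can be done
None
```

I handed the job in with the wide cover latched shut, the reset button felt home and the narrow cover shut, but I can't tell if it passes: a sideways move dragged the box about 28 mm (30 mm limit, measured to about 2 mm, so it may be over) and pushed the green jar about 18 mm (25 mm limit), and the cover popped open again after my first attempt to shut it.

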